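# Index the ladybird stand to its next hole

## Robot

A 6-joint arm with a two-finger parallel gripper is mounted at the origin on the work surface. World frame = base frame: x ahead of the robot, y to its left, z up, the work surface at z = 0. Lengths are in mm, angles in degrees, forces in N, time in s.
With the tool pointing down it reaches from about 300 to 850 mm from the base axis. Payload 4.2 kg.
Tool frame: the origin (TCP) lies at the very end of the fingers, on their centre line; the grasp point (between the pads) lies 19 mm behind it; z points along the fingers, y is the line along which they close (so a half turn about z gives the same grasp; the last joint's range is limited). The gripper opens to 91 mm and grips with 3 to 60 N. Pads are 32 mm wide; open, the fingers measure 118 mm over their backs; the gripper's body (76 mm by 178 mm) begins 60 mm behind the grasp point.
Start: joints at [-69.729, 18.312, 89.639, -0, 72.044, -1.146], TCP at [209.969, -535.31, 213.976] pointing down, gripper open.
Joint ranges: [-177.97, 177.97], [-48.28, 115.42], [12.27, 149.76], [-77.06, 257.06], [2.81, 150.46], [-146.56, 146.56]. Speed limits (degrees/s): [147.25, 147.25, 180, 180, 180, 180].

## Interface

Orientations are given as [roll, pitch, yaw] about the fixed x, y, z axes, in that order (R = Rz(yaw) Ry(pitch) Rx(roll)).
In Python, from workcell import env, eyes gives the robot as it stands.
- The arm moves only by the tool send_rows, never from a script. Its argument "targets" is text: rows parted by semicolons, each of 7 numbers parted by spaces: the shift along the tool's x, y, z in m, then the turn, a rotation vector about the tool's x, y, z in degrees, then the opening in per cent of the stroke, from 0 (shut) to 100 (fully open). A call has 1 to 12 rows; each row is the pose to reach, as a shift and turn from the pose commanded when the call began, along the tool's axes at that moment; what a row does not reach only later rows make up. A row lasts 1/12 s, in which the tool goes at most 41.7 mm and 7.16 degrees, less where a joint would pass 70% of its speed; a pose out of reach is approached as far as the arm can. A call with a gripper value outside its range is refused whole. The fingers move at their own pace and stop on an object; "grip_force" is the grip in N (left out, the last holds). Time passes only in rows, so rows that repeat a pose let the fingers close. It gives the time, the measured TCP pose, the force, the opening and the grip force at its end, in the units of the state.
- env.state(): the state, without advancing time (a new reading comes with each control period).
- eyes.grab_frame(name): name is "side" or "top" or "wrist"; returns a dict with "image" (420x560x3 uint8, blue, green, red), "fovy" (degrees; the focal length in pixels is half the picture's height over the tangent of half this angle, whatever the lens; pixels are square), "cx", "cy" (the principal point, pixels), "eye" and "attitude" of the camera in the world. Camera axes: x right, y up, looking along -z (the intrinsics and any distortion apply to the point x, -y, -z); pixel columns grow to the right and rows downward; lengths in mm; the calibration is good to about 2 mm. The wrist camera is an equidistant fisheye: a pixel r from the principal point sees the ray r / f radians off the axis. A picture is of the moment at which its call begins. There is no depth.
- env.job_done(): hands the job in; it is judged then, once.
The state is a dict: "time_s": time; "qpos": joint angles; "qvel": joint speeds; "effort": joint torques, N m; "ee_pos": TCP position; "ee_rot": TCP orientation; "force": force on the tool from outside, world axes, zero at the start; "torque": the same for the moment, N m; "gripper_width": finger opening in mm; "gripper_force": force on a finger pad.
Only numpy, scipy, OpenCV 4.12 (cv2) and the standard library are available. Lean on these libraries where they do the work, as an engineer would, in place of code of your own. Each camera call takes 0.05 s, during which the arm holds its last target. There are 200 camera calls.

## Task

A tin ladybird is clamped on an indexing swivel stand and must be turned one station for the next repair. Press down the yellow thumb lever to draw the spring pin out of its hole, keep it pressed while you swing the ladybird round with it to the neighbouring hole ringed in red, and let the pin drop fully home there. Let go of the stand and leave the other things on the bench where they are.

Things in the scene. Friction and masses are not known exactly. Their poses are not given: they have to be found in the camera images.
- axis (a point): swivel stand, heavy and fixed, foot 196 mm across, steel dividing plate 176 mm across with six holes 60 degrees apart on a 60 mm radius. This point: centre of the plate's flat top (40 mm above the bench), on the upright turning axis. On it turns the head: aluminium disc 88 mm across with the clamped red ladybird (top 97 mm above the bench) and one index arm with the yellow thumb lever.
- swivel (a joint): turn of the head with ladybird, arm and lever, rad, counter-clockwise from above positive; 0 at the start, pin in its hole; the neighbouring holes are at +1.047 and -1.047, stops at +1.25 and -1.25. Turns with light friction (under 2 N at the thumb pad) and stays where it is left. With the pin in a hole it is locked, bar a few hundredths of a rad of play.
- thumb (a joint): tilt of the yellow thumb lever, rad: 0 = up, pin fully home in a hole; 0.33 = pad fully down on its stop. The pin is clear of the plate above 0.18. A spring returns it. Let go between holes, the pin rides on the plate at about 0.16; it drops in, centring itself, when within about 3 mm of a hole's centre.
- pad (a point): centre of the upper face of the yellow thumb pad's floor: at rest 66 mm above the bench, 134 mm from the turning axis; 6 mm lower the pin is clear, 11 mm lower is the stop (3 N starts it, 8 N holds it right down). Floor 52 mm long (radially) by 58 mm wide, open at its inner and outer ends, with a cheek 14 mm high along each side (48 mm clear between) for a fingertip to push against. -x axis points outwards.
- pin (a point): foot of the brass index pin (8 mm thick), 60 mm from the turning axis on the line from the axis to the pad; it enters a hole 7 mm deep, and is lifted 13 mm when the pad is fully down
- red_ring: flat red ring, 23 mm across, painted round the hole that the pin must go to (always one of the two neighbours of the starting hole); origin at the hole's centre on the plate's top
- white_ring: flat white ring of the same size round the other neighbouring hole: not the one wanted
- rocket: chrome tin rocket, 155 mm tall and about 90 mm across its three red fins, standing; origin under its centre. Leave it.
- crank_a: aluminium crank handle, 100 mm long, lying flat, with an upright wooden grip 44 mm high; origin under its middle. Leave it.
- crank_b: another crank handle, the same. Leave it.
- nut_driver: steel nut driver with a blue handle, 212 mm long and 26 mm high, lying; origin under the front end of the handle. Leave it.
- screw_jar: small amber jar, 56 mm across and 70 mm tall, standing; origin under its centre. Leave it.

How it is judged:
By the outcome, as a careful person would: the job done as asked, in the order asked, and still so for the second after the job is handed in, with the robot touching nothing.
It also fails if it takes over 32 s, if anything falls off the work surface, if the arm or the gripper's body presses on something with over 40 N, if the wrist force passes 120 N, or if a joint passes its speed limit or range.

## Working session

There is one attempt and no reset: what is moved stays moved. The work goes in short steps, Python scripts to look and compute and a tool call to move; the robot and the scene stay as the last step left them, time stands still between calls to the robot, and variables do not carry over. Pictures are saved under pics/ and viewed, at most 10 in all, crops included, and the job is handed in when it is done.

Besides the shell and the picture viewer there is one more tool, called after "Emit:" as a command line: name --argument value ..., lists and objects as JSON in quotes. send_rows: Moves the arm, as the interface text tells. Its arguments: {"type":"object","properties":{"targets":{"type":"string"},"grip_force":{"type":"number"}},"required":["targets"]}

```bash
mkdir -p pics; python3 - <<'E'
from workcell import env, eyes
import cv2
for n in("top","side"):
    f=eyes.grab_frame(n); cv2.imwrite(f"pics/{n}0.png",f["image"]); print({k:v for k,v in f.items() if k!="image"})
print(env.state())
E
```

```text
{'fovy': 55.83307442284729, 'cx': 279.4204210147386, 'cy': 204.83832139296265, 'eye': array([ 415.26605358,   16.41715437, 1112.04859396]), 'attitude': array([  7.19077951,  -1.56691997, -89.76813738])}
{'fovy': 47.20218522535117, 'cx': 278.55068258185105, 'cy': 212.29574814470564, 'eye': array([-17.47866404, 938.36727985, 740.16385576]), 'attitude': array([  59.37152476,   -0.84611229, -148.0749919 ])}
{'time_s': 0.1, 'qpos': array([-6.97275597e+01,  1.83482999e+01,  8.96972233e+01, -1.86131002e-04,
        7.20432252e+01, -1.14543083e+00]), 'qvel': array([ 0.04302637, -0.08136127, -0.08246421,  0.035525  , -0.09593844,
       -0.01843032]), 'effort': array([-7.03953701e-04, -4.13332701e+01, -2.32510078e+01,  7.28388224e-02,
        4.22111875e-02, -3.91728361e-05]), 'ee_pos': array([ 209.82682065, -534.88769257,  213.21597686]), 'ee_rot': array([-1.79911266e+02, -1.59715801e-03,  2.14179274e+01]), 'force': array([-0.72430024,  0.79921035, -0.63611347]), 'torque': array([ 0.00263434, -0.06572726,  0.01483252]), 'gripper_force': 0.0, 'gripper_width': 90.93758365257247}
```

View pics/top0.png

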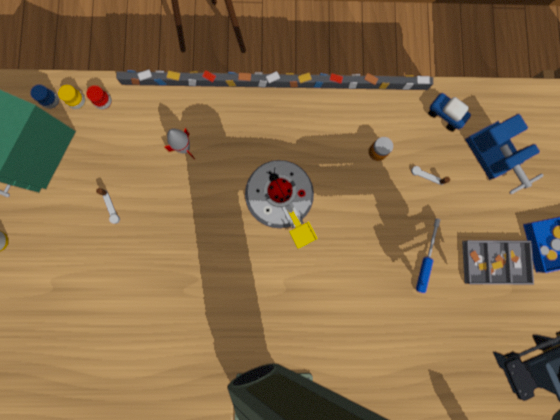

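View pics/side0.png

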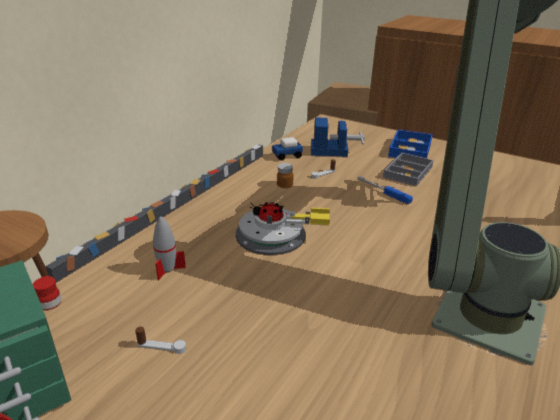

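The top view shows the plate centred near (280,193) and the yellow pad near (302,234). There is a white ring near (268,211) and possibly a red one near (302,193), so I'll enlarge that area.

```bash
cat > h.py <<'E'
import numpy as np
from scipy.spatial.transform import Rotation as R
def ray(f,u,v,z):
    F=f["image"].shape[0]/2/np.tan(np.radians(f["fovy"]/2))
    d=R.from_euler("xyz",f["attitude"],degrees=True).apply([(u-f["cx"])/F,-(v-f["cy"])/F,-1])
    e=np.array(f["eye"]); return e+d*(z-e[2])/d[2]
def proj(f,p):
    F=f["image"].shape[0]/2/np.tan(np.radians(f["fovy"]/2))
    q=R.from_euler("xyz",f["attitude"],degrees=True).inv().apply(np.array(p)-f["eye"])
    return f["cx"]+F*q[0]/-q[2], f["cy"]-F*q[1]/-q[2]
E
python3 - <<'E'
from workcell import env, eyes
import cv2
from h import *
f=eyes.grab_frame("top"); im=f["image"]
cv2.imwrite("pics/c.png",cv2.resize(im[150:260,230:340],None,fx=5.4,fy=5.4,interpolation=cv2.INTER_CUBIC))
hsv=cv2.cvtColor(im,cv2.COLOR_BGR2HSV)[150:260,230:340]
m=cv2.inRange(hsv,(22,150,90),(35,255,255))
M=cv2.moments(m,True);u,v=M["m10"]/M["m00"]+230,M["m01"]/M["m00"]+150
print("yellow",u,v,ray(f,u,v,66))
print(cv2.minAreaRect(cv2.findNonZero(m)))
print("axis",ray(f,280,193,40))
E
```

```text
yellow 301.7557522123894 232.25840707964602 [474.82519212 -70.99346753  66.        ]
((69.60001373291016, 77.70000457763672), (35.7770881652832, 22.807889938354492), 63.43495178222656)
axis [583.3688818  -13.81574986  40.        ]
```

View pics/c.png

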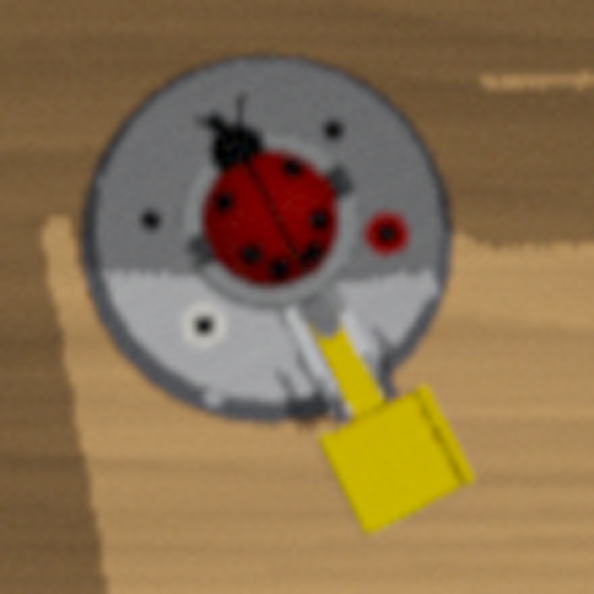

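The crop shows the red ring at (387,234), the white ring at (205,325) and the holes' common centre at (269,227). The pad floor is centred at about (397,459). The wanted turn is therefore counter-clockwise (+1.047).

```bash
cat >> h.py <<'E'
def plan(f,st,ax,pad,yaw):
    pass
E
python3 - <<'E'
from workcell import env, eyes
from h import *
f=eyes.grab_frame("top")
c=lambda u,v,z: ray(f,230+u/5.4-.4,150+v/5.4-.4,z)
ax=c(269,227.3,40); red=c(387,234,40); wh=c(205,325,40); pad=c(397,459,72)
print("ax",ax,"red",red-ax,"wh",wh-ax,"pad",pad)
a=lambda p:np.degrees(np.arctan2(*(p-ax)[1::-1]))
print(a(red),a(wh),a(pad),np.hypot(*(pad-ax)[:2]),np.hypot(*(red-ax)[:2]))
az=np.mean([a(red)-60,a(wh)+60,a(c(333,130,40))-120+0,]) if 0 else a(red)-60
az=(a(red)-60+((a(wh)+60+180)%360-180))/2; print("az",az)
az=np.radians(az); P=ax[:2]+134*np.array([np.cos(az),np.sin(az)]); print("pad pos",P)
s=env.state(); T=R.from_euler("xyz",s["ee_rot"],degrees=True)
print(s["ee_rot"],T.inv().apply(np.r_[P,115]-s["ee_pos"]), "yaw target",np.degrees(az)+180)
E
```

```text
ax [586.97822008 -12.19844559  40.        ] red [ -2.93850319 -59.94953118   0.        ] wh [-50.09588224  32.05572491   0.        ] pad [468.36079609 -74.05808549  72.        ]
-92.80618020778661 147.38533312827923 -152.4577109551026 133.7785794608762 60.021505231102964
az -152.7104235397537
pad pos [467.89233194 -73.63582219]
[-1.79939193e+02 -3.60674286e-04  2.14183001e+01] [ 408.70039683 -335.18417729   98.7925206 ] yaw target 27.28957646024631
```

Emit:
send_rows --targets "0.034 -0.028 0 0 0 -0.5 0;0.068 -0.056 0 0 0 -1 0;0.102 -0.084 0 0 0 -1.5 0;0.136 -0.112 0 0 0 -2 0;0.17 -0.14 0 0 0 -2.5 0;0.204 -0.168 0 0 0 -3 0;0.238 -0.196 0 0 0 -3.5 0;0.272 -0.224 0 0 0 -4 0;0.306 -0.252 0.01 0 0 -4.5 0;0.340 -0.28 0.03 0 0 -5 0;0.374 -0.306 0.05 0 0 -5.5 0;0.398 -0.326 0.07 0 0 -5.9 0" --grip_force 10

```text
time_s: 1.2
ee_pos: [450.1, -106.9, 157.8]
ee_rot: [179.9, -0.1, 27.4]
force: [0.5, -0.4, 0.2]
gripper_width: 14.1
gripper_force: 0.0
```

```bash
python3 - <<'E'
from workcell import env, eyes
from h import *
import cv2
f=eyes.grab_frame("wrist"); cv2.imwrite("pics/w1.png",f["image"])
s=env.state(); T=R.from_euler("xyz",s["ee_rot"],degrees=True)
print(s["ee_pos"],s["ee_rot"],s["gripper_width"],T.inv().apply(np.array([467.9,-73.8,100])-s["ee_pos"]))
F=210/np.radians(f["fovy"]/2) if 0 else 210/np.tan(np.radians(f["fovy"]/2))
for n,p in dict(pad=[468,-73.8,66],tip=s["ee_pos"],red=[584,-72.1,40]).items():
    q=R.from_euler("xyz",f["attitude"],degrees=True).inv().apply(np.array(p)-f["eye"])
    th=np.arctan2(np.hypot(q[0],q[1]),-q[2]);k=F*th/np.hypot(q[0],q[1]); print(n,f["cx"]+k*q[0],f["cy"]-k*q[1])
E
```

```text
[ 450.45570915 -101.4266197   153.84399551] [-1.79662250e+02 -3.26250412e-02  2.75401190e+01] 10.179137356503109 [ 28.21067586 -16.11268255  53.95598651]
pad 253.7879406485216 174.1725107822391
tip 271.77451888768945 249.40236059612613
red 314.5562518669604 53.69285785063752
```

View pics/w1.png

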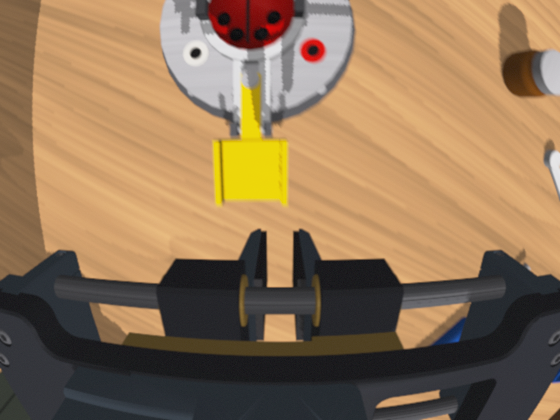

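The wrist view shows the pad floor at about (251,172), against a predicted (254,174), and the red ring on the right at (313,50). The estimate holds to about 2 mm.

Emit:
send_rows --targets "0.01 -0.009 0.02 0 0 0 0;0.01 -0.009 0.04 0 0 0 0;0.01 -0.009 0.04 0 0 0 0;0.01 -0.009 0.04 0 0 0 0;0.01 -0.009 0.04 0 0 0 0"

```text
time_s: 1.67
ee_pos: [454.1, -96.6, 118.4]
ee_rot: [179.9, -0.1, 27.3]
force: [0.8, -0.0, 0.4]
gripper_width: 0.6
gripper_force: 0.0
```

```bash
python3 - <<'E'
from workcell import env, eyes
from h import *
s=env.state(); T=R.from_euler("xyz",s["ee_rot"],degrees=True)
print(s["ee_pos"],s["ee_rot"],s["gripper_width"],s["force"],T.inv().apply(np.array([467.9,-73.8,66])-s["ee_pos"]))
E
```

```text
[454.07124984 -96.64588064 118.40658705] [ 1.79944891e+02 -5.22418294e-02  2.72881962e+01] 0.5694791961991628 [ 0.77431056 -0.01924588  0.38317471] [ 22.71604914 -14.01380312  52.41386642]
```

Emit:
send_rows --targets "0.012 -0.007 0 0 0 0 0;0.0227 -0.014 0 0 0 0 0;0.0227 -0.014 0.02 0 0 0 0;0.0227 -0.014 0.036 0 0 0 0;0.0227 -0.014 0.042 0 0 0 0;0.0227 -0.014 0.042 0 0 0 0;0.0227 -0.014 0.042 0 0 0 0"

```text
time_s: 2.25
ee_pos: [467.9, -73.8, 76.5]
ee_rot: [179.9, -0.1, 27.3]
force: [-0.0, -0.4, 0.5]
gripper_width: 0.4
gripper_force: 0.0
```

```bash
python3 - <<'E'
from workcell import env, eyes
from h import *
import cv2
s=env.state(); T=R.from_euler("xyz",s["ee_rot"],degrees=True)
print(s["ee_pos"],s["ee_rot"],s["gripper_width"],s["force"],T.inv().apply(np.array([467.9,-73.8,66])-s["ee_pos"]))
f=eyes.grab_frame("wrist"); cv2.imwrite("pics/w2.png",cv2.resize(f["image"][130:330,160:400],None,fx=3,fy=3))
E
```

```text
[467.89522245 -73.84461096  76.47284131] [ 1.79944597e+02 -6.56227993e-02  2.72696561e+01] 0.3820674263889959 [-0.01353076 -0.44306222  0.48089123] [ 0.01269146 -0.04759076 10.47282159]
```

View pics/w2.png

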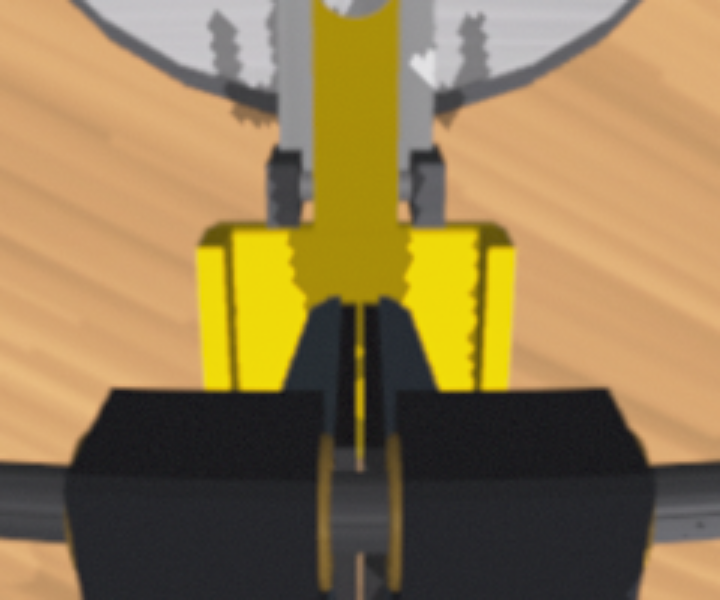

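The crop shows the closed fingertips centred between the cheeks (pad edges at 200 and 512, fingers centred at 360). I'll press down and open a little.

Emit:
send_rows --targets "0 0 0.005 0 0 0 0;0 0 0.009 0 0 0 0;0 0 0.011 0 0 0 0;0 0 0.013 0 0 0 15;0 0 0.015 0 0 0 15;0 0 0.017 0 0 0 15;0 0 0.019 0 0 0 15;0 0 0.019 0 0 0 15;0 0 0.019 0 0 0 15"

```text
time_s: 3.05
ee_pos: [469.1, -74.0, 58.9]
ee_rot: [179.8, -0.2, 27.3]
force: [-2.0, -1.8, 16.3]
gripper_width: 13.7
gripper_force: 8.4
```

Emit:
send_rows --targets "0 0 -0.001 0 0 0 15;0 0.003 -0.001 0 0 -1.25 15;0.0001 0.0058 -0.001 0 0 -2.5 15;0.0003 0.0087 -0.001 0 0 -3.75 15;0.0005 0.0116 -0.001 0 0 -5 15;0.0008 0.0145 -0.001 0 0 -6.25 15;0.0011 0.0174 -0.001 0 0 -7.5 15;0.0016 0.0203 -0.001 0 0 -8.75 15;0.002 0.0232 -0.001 0 0 -10 15;0.002 0.0232 -0.001 0 0 -10 15"

```text
time_s: 3.88
ee_pos: [481.8, -94.0, 59.4]
ee_rot: [179.8, -0.2, 37.4]
force: [-1.0, -1.0, 12.2]
gripper_width: 13.7
gripper_force: 5.8
```

```bash
cat > top.py <<'E'
from workcell import env, eyes
from h import *
import cv2,sys
f=eyes.grab_frame("top"); im=f["image"][140:290,230:380]
cv2.imwrite(sys.argv[1],cv2.resize(im,None,fx=4,fy=4,interpolation=cv2.INTER_CUBIC))
s=env.state(); p=s["ee_pos"]; print(p,s["ee_rot"],s["force"],s["gripper_width"])
print("az",np.degrees(np.arctan2(p[1]+12.2,p[0]-587)),"r",np.hypot(p[1]+12.2,p[0]-587))
E
python3 top.py pics/t1.png
```

```text
[481.73295007 -93.9188034   59.4447644 ] [ 1.79758605e+02 -1.56612397e-01  3.73291517e+01] [ 0.22921151 -1.99278067 11.8882891 ] 13.795266594392174
az -142.1778128671764 r 133.26332815603843
```

View pics/t1.png

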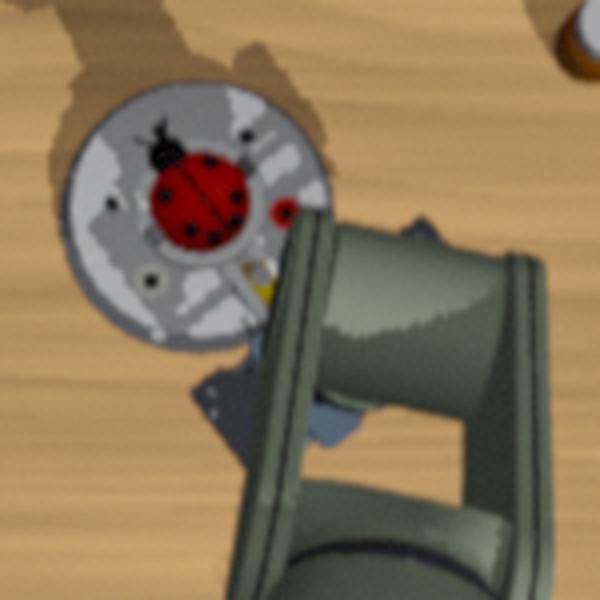

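The ladybird's centre line now runs from (183,175) to (230,225), so the head is turning with the tool. I'll continue.

Emit:
send_rows --targets "0.0001 0.0058 0 0 0 -2.5 15;0.0005 0.0116 0 0 0 -5 15;0.0011 0.0174 0 0 0 -7.5 15;0.002 0.0232 0 0 0 -10 15;0.0032 0.0289 0 0 0 -12.5 15;0.0045 0.0345 0 0 0 -15 15;0.0062 0.0401 0 0 0 -17.5 15;0.008 0.0456 0 0 0 -20 15;0.008 0.0456 0 0 0 -20 15"

```text
time_s: 4.68
ee_pos: [516.9, -125.8, 59.8]
ee_rot: [179.6, -0.1, 57.4]
force: [0.1, -1.2, 11.9]
gripper_width: 13.7
gripper_force: 5.6
```

Emit:
send_rows --targets "0.0001 0.0058 0 0 0 -2.5 15;0.0005 0.0116 0 0 0 -5 15;0.0011 0.0174 0 0 0 -7.5 15;0.002 0.0232 0 0 0 -10 15;0.0032 0.0289 0 0 0 -12.5 15;0.0045 0.0345 0 0 0 -15 15;0.0062 0.0401 0 0 0 -17.5 15;0.008 0.0456 0 0 0 -20 15;0.008 0.0456 0 0 0 -20 15"

```text
time_s: 5.43
ee_pos: [559.9, -143.3, 60.0]
ee_rot: [179.6, 0.0, 77.4]
force: [0.9, -1.0, 11.3]
gripper_width: 13.6
gripper_force: 5.5
```

```bash
python3 top.py pics/t2.png
```

```text
[ 559.53718621 -143.23224477   60.01852365] [1.79594821e+02 2.05958410e-02 7.73213796e+01] [ 0.10191543 -1.17163003 11.1906805 ] 13.582377028179312
az -101.83718002578071 r 133.87925645854912
```

Emit:
send_rows --targets "0.0001 0.0047 0 0 0 -2 15;0.0004 0.0094 0 0 0 -4 15;0.0008 0.014 0 0 0 -6 15;0.0013 0.0177 0 0 0 -7.6 15;0.0017 0.0214 0 0 0 -9.2 15;0.0017 0.0214 0 0 0 -9.2 15;0.0017 0.0214 0 0 0 -9.2 15"

```text
time_s: 6.07
ee_pos: [580.5, -146.1, 60.1]
ee_rot: [179.6, 0.1, 86.5]
force: [0.8, -0.4, 11.3]
gripper_width: 13.6
gripper_force: 5.4
```

```bash
python3 top.py pics/t3.png; python3 - <<'E'
from workcell import eyes
import cv2,numpy as np
f=eyes.grab_frame("wrist");a=cv2.resize(f["image"][0:330,100:460],None,fx=1.6,fy=1.6)
b=cv2.imread("pics/t3.png")[40:400,0:340]; c=np.zeros((528,800,3),np.uint8)
c[:,:460]=a[:528,60:520]; c[:360,460:800]=b
cv2.imwrite("pics/m3.png",c)
E
```

```text
[ 580.43631646 -146.11046262   60.15065935] [1.79611324e+02 7.96412293e-02 8.65079936e+01] [ 0.49977249 -0.87143962 10.6582422 ] 13.477901999665876
az -92.80613342892977 r 134.0712271162999
```

View pics/m3.png

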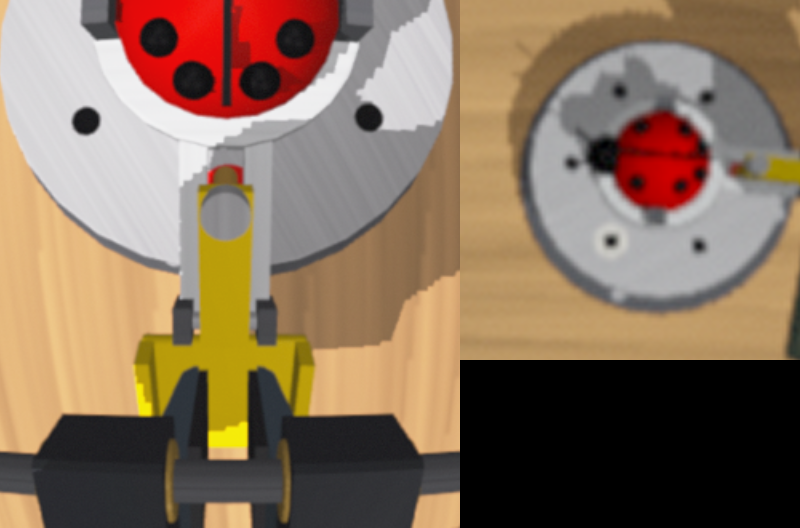

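The wrist crop shows the arm centred at x=226, against a mid-point of 228 between the neighbouring holes, with the red ring directly under the pin. I'll let the lever up.

Emit:
send_rows --targets "0 0 -0.003 0 0 0 15;0 0 -0.006 0 0 0 15;0 0 -0.009 0 0 0 15;0 0 -0.012 0 0 0 15;0 0 -0.016 0 0 0 15;0 0 -0.022 0 0 0 15;0 0 -0.035 0 0 0 15;0 0 -0.06 0 0 0 15;0 0 -0.09 0 0 0 15;0 0 -0.09 0 0 0 15"

```text
time_s: 7.0
ee_pos: [580.9, -146.1, 153.5]
ee_rot: [179.4, 0.1, 86.5]
force: [0.3, 0.2, 0.6]
gripper_width: 13.6
gripper_force: 0.0
```

Emit:
send_rows --targets "-0.03 0 0 0 0 0 15;-0.06 0 -0.03 0 0 0 15;-0.09 0 -0.06 0 0 0 15;-0.12 0 -0.08 0 0 0 15;-0.12 0 -0.08 0 0 0 15;-0.12 0 -0.08 0 0 0 15;-0.12 0 -0.08 0 0 0 15"

```text
time_s: 7.58
ee_pos: [569.7, -264.4, 226.5]
ee_rot: [-179.9, -0.1, 86.5]
force: [-0.5, 0.6, -0.9]
gripper_width: 13.4
gripper_force: 0.0
```

```bash
python3 - <<'E'
from workcell import env,eyes
from h import *
import cv2
a=eyes.grab_frame("side");print(proj(a,[587,-12,40]))
A=cv2.resize(a["image"][180:270,210:360],(600,360),interpolation=cv2.INTER_CUBIC)
f=eyes.grab_frame("wrist");B=f["image"][0:240]
c=np.zeros((600,600,3),np.uint8);c[:360]=A;c[360:,:560]=B
cv2.imwrite("pics/m4.png",c);print(env.state()["ee_pos"],env.state()["force"])
E
```

```text
(np.float64(271.00191715232415), np.float64(222.62295932748958))
[ 569.74525917 -263.6171614   226.03050081] [ 0.08373143 -1.48914228 -0.04246441]
```

View pics/m4.png

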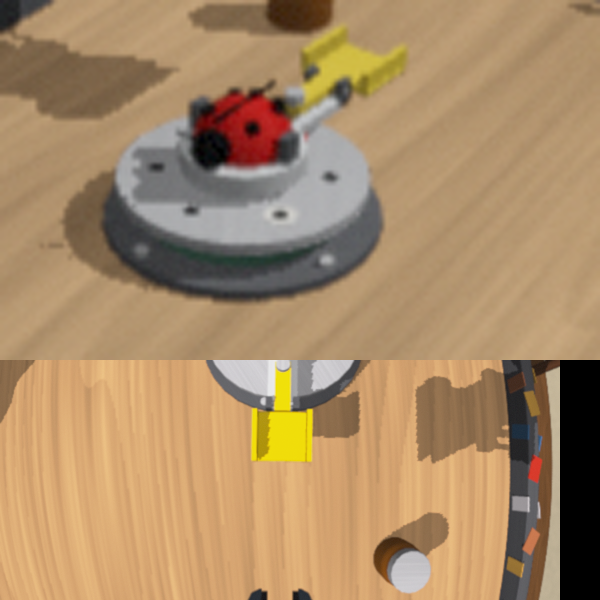

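The side crop shows the lever over the far hole with the pad apparently level. I'll check the tilt numerically.

```bash
python3 - <<'E'
from workcell import env,eyes
from h import *
import cv2
a=eyes.grab_frame("side")
az=np.radians(-92.75);e=np.array([np.cos(az),np.sin(az),0]);t=np.array([-e[1],e[0],0])
for th in(0,.16):
  for r in(108,160):
    for y in(-29,29):
      dr,dz=r-101,80-60
      p=np.array([587,-12.2,0])+e*(101+dr*np.cos(th)+dz*np.sin(th))+t*y+np.array([0,0,60+dz*np.cos(th)-dr*np.sin(th)])
      u,v=proj(a,p);print(th,r,y,round((u-210)*4),round((v-180)*4))
E
```

```text
0 108 -29 366 70
0 108 29 298 48
0 160 -29 404 43
0 160 29 337 21
0.16 108 -29 368 70
0.16 108 29 301 48
0.16 160 -29 405 53
0.16 160 29 339 31
```

```bash
python3 - <<'E'
from workcell import env,eyes
from h import *
import cv2
a=eyes.grab_frame("side")
x0,y0,S=275,180,13
im=cv2.resize(a["image"][y0:y0+36,x0:x0+44],None,fx=S,fy=S,interpolation=cv2.INTER_CUBIC)
c=np.zeros((468,800,3),np.uint8);c[:,:572]=im
w=eyes.grab_frame("wrist")["image"][0:115,230:340];c[:230,575:795]=cv2.resize(w,None,fx=2,fy=2)
cv2.imwrite("pics/m5.png",c)
az=np.radians(-92.75);e=np.array([np.cos(az),np.sin(az),0]);t=np.array([-e[1],e[0],0])
for th in(0,.16):
  for r in(108,160):
    for y in(-29,29):
     for z in (66,80):
      dr,dz=r-101,z-60
      p=np.array([587,-12.2,0])+e*(101+dr*np.cos(th)+dz*np.sin(th))+t*y+np.array([0,0,60+dz*np.cos(th)-dr*np.sin(th)])
      u,v=proj(a,p);print(th,r,y,z,round((u-x0+.5)*S),round((v-y0+.5)*S))
E
```

```text
0 108 -29 66 348 291
0 108 -29 80 350 236
0 108 29 66 129 216
0 108 29 80 131 161
0 160 -29 66 471 200
0 160 -29 80 474 145
0 160 29 66 256 129
0 160 29 80 258 75
0.16 108 -29 66 350 294
0.16 108 -29 80 357 236
0.16 108 29 66 132 220
0.16 108 29 80 138 162
0.16 160 -29 66 469 236
0.16 160 -29 80 477 179
0.16 160 29 66 255 165
0.16 160 29 80 262 108
```

View pics/m5.png

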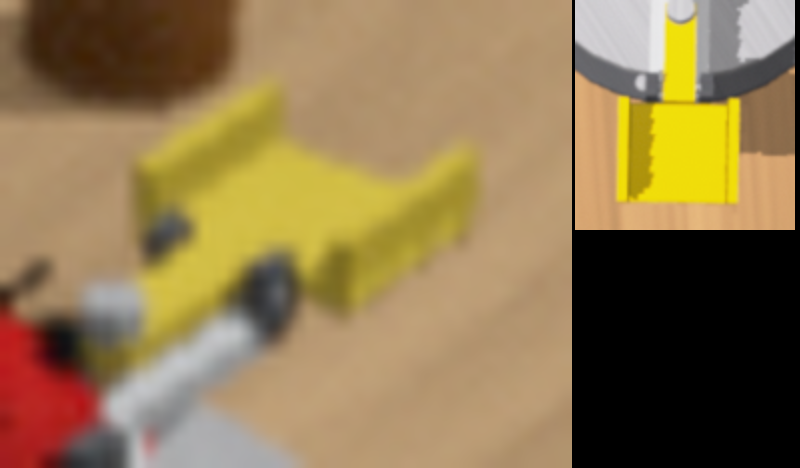

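In the enlargement the cheek tops run from (350,240) to (475,147). The level model gives a rise of 91 px and the tilted one 57 px, so the observed 93 px means the pin is fully home.

```bash
python3 -c "
from workcell import env
print(env.job_done())"
```

```text
the job is handed in; nothing more can be done
None
```

The ladybird is turned one station counter-clockwise to the red-ringed hole, the pin checks as fully home in the pictures, the gripper is clear of the stand and touched nothing else on the bench, and the job is handed in at about 8 s; no verdict was shown.

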